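# Pack the last thread cone and stack the tray on the counter stand

### The arm

A 7-joint arm with a two-finger parallel gripper is mounted at the origin on a cart in front of the work surface, level with it; the furniture and walls round the work are solid. World frame = base frame: x ahead of the robot, y to its left, z up, the work surface at z = 0. Lengths are in m, angles in rad, forces in N, time in s.
With the tool pointing down it reaches from about 0.425 to 0.8 m from the base axis. Payload 8.3 kg.
Tool frame: the origin (TCP) lies midway between the tips of the shut fingers; the grasp point (between the pads) lies 19 mm behind it (manip.pinch_z is the distance from the TCP to the grasp point, in m); z points along the fingers, y is the line along which they close (so a half turn about z gives the same grasp; the last joint's range is limited). The gripper opens to 85 mm and grips with 20 to 120 N. Pads are 22 mm wide; open, the fingers measure 114 mm over their backs; the gripper's body (76 mm by 85 mm) begins 54 mm behind the grasp point. The pads swing forward as they close: fully open they stand 13 mm farther back than shut.
Start: joints at [1.252, 0.383, 0.016, 1.37, -0.006, 1.388, -0.046], TCP at [0.158, -0.605, 0.231] pointing down, gripper open.
Joint ranges: [-2.95, 2.95], [-0.25, 2.06], [-1.52, 1.56], [0.18, 2.33], [-1.44, 4.58], [0.02, 2.06], [-3.01, 3.01]. Speed limits (rad/s): [2.39, 2.39, 3.01, 3.01, 3.14, 3.14, 3.14].

### API

Orientations are given as a 3x3 rotation matrix whose columns are the frame's x, y, z axes.
In Python, from workcell import manip, ticket, sensors, get_image, camera_model gives the robot as it stands (manip), with the cameras as plain functions, the job (ticket) and the readings (sensors).
- The arm moves only by the shell command python3 jog.py 'ROWS' [FORCE]. ROWS is a JSON list of rows, 1 to 12 of them, each of 7 numbers: a rotation vector rx, ry, rz in rad, then dx, dy, dz in m, then the finger opening in m; each row shifts and turns the commanded pose from where the row before left it, along the tool's axes as they then stand; what a row does not reach is not made up. A row lasts 1/10 s, in which the tool goes at most 0.05 m and 0.15 rad, less where a joint would pass 70% of its speed; a pose out of reach is approached as far as the arm can. The fingers move at their own pace and stop on an object; FORCE is the grip in N (left out, the last holds). Time passes only in rows, so rows that do not move let the fingers close. It prints the time, the measured TCP pose, the force, the opening and the grip force at its end. Input that does not fit is refused with a message, and nothing moves.
- sensors.read_state(): the state, without advancing time (a new reading comes with each control period).
- get_image(name): name is "side" or "top" or "wrist"; returns the picture (384x512x3 uint8, red, green, blue); there is no depth.
- camera_model(name): a dict with "fx", "fy", "cx", "cy" (pixels), "cam_to_world" (4x4, takes a point from camera to world coordinates). Camera axes: x right, y down, z forward; pixel columns grow to the right and rows downward; lengths in m; the calibration is good to about 2 mm. A picture is of the moment at which its call begins: read the wrist's pose just before it. camera_model takes no time and is no camera call; for the wrist camera it gives the pose at the moment of the call.
- ticket.finish_job(): hands the job in; it is judged then, once.
The state is a dict: "time_s": time; "joint_pos": joint angles; "joint_vel": joint speeds; "tau": joint torques, N m; "tcp_pos": TCP position; "tcp_rot": TCP orientation; "contact_force": force on the tool from outside, world axes, zero at the start; "moment": the same for the moment, N m; "gripper_width": finger opening in m; "grasp_force": force on a finger pad.
Only numpy, scipy, OpenCV 4.12 (cv2) and the standard library are available. Lean on these libraries where they do the work, as an engineer would, in place of code of your own. Each camera call takes 0.05 s, during which the arm holds its last target. There are 200 camera calls.

### The job

Finish the two-tier thread stand on the counter. Push the pink thread cone, which still sticks out at the front, straight in between the white and the orange cone until it is fully home against the back rail. Then lift the upper tray by its handle with its needle boxes in it and lower it gently, without letting it fall, so that all four corner holes go over the four posts and it sits level on their collars; let go and leave the other things alone.

Things in the scene. Friction and masses are not known exactly. Their poses are not given: they have to be found in the camera images.
- stand: Lower tier of the stand, birch board with four metal posts, fixed. Origin: on the counter midway between the posts; x from the open front to the back, y left, z up. Board 190 x 230 mm, top at z = 10 mm, from x = -112 to +78 mm; in front of the posts it is an open apron. Side panels 32 mm high, inner faces at y = +-91 mm, x = -54 to +54 mm. No front wall.
- stand_seat (a point): Centre of the seat plane, 96 mm above the stand's origin, same axes. Posts (13 mm thick) at x = +-62, y = +-100 mm; each has a dark collar 22 mm wide whose top lies in this plane and carries the tray. Above each collar a pin, 10 mm thick for 20 mm, then tapering to 4 mm at its tip, 30 mm above the seat.
- stand_rail (a point): Middle of the front face of the low back rail (10 mm high, along y), at stand x = 50 mm: the stop for the cones.
- tray: Upper tier: loose birch tray, 0.35 kg, 152 mm (x) by 228 mm (y), on the counter at the start. Origin: centre of its underside; z up. Floor 6 mm, rim 24 mm high. Four 13 mm holes through the floor at x = +-62, y = +-100 mm, the pattern of the posts; it fits either way round (half turn). A divider 20 mm high runs along y under the handle.
- tray_grip (a point): Middle of the tray's fixed wooden carrying handle, 51 mm above the tray's underside: a bar 14 mm thick (tray x), 116 mm long (tray y), 18 mm high, on two uprights at y = +-46 mm; about 68 mm of it between the uprights are free to grasp across x.
- pink_cone: Loose pink thread cone, 0.12 kg, lying on its flank on the stand's board, thin end (head) to the back. 105 mm long. Origin: centre of its foot end face (41 mm wide tube end), 44 mm above the counter; z axis from foot to head, about 0.12 rad below level. Starts with the origin at stand x = -80 to -108 mm, y near 0; home against the back rail it is at about -45 mm. A push of 1 to 3 N moves it.
- pink_head (a point): Centre of the head end of the pink cone's thread, 97.6 mm from its origin. The thread is 46 mm thick here; it begins 12 mm from the origin with 63 mm, is 66 mm thick at 18 mm and tapers evenly from there.
- white_cone: White thread cone of the same shape, lying on the board close to the back rail beside a side panel, head to the front; loose. Origin and axes as for the pink cone: the origin is at the back.
- orange_cone: Orange thread cone of the same shape, lying on the other side in the same way as the white one; loose.
- needle_box_a: Loose red box of needles lying in the tray, 44 x 64 x 14 mm, origin at the centre of its underside.
- needle_box_b: Loose red box of needles lying in the other half of the tray, 40 x 62 x 14 mm, origin at the centre of its underside.
- tape_measure: Yellow round tape measure, 64 mm wide, 19 mm high, behind the work; leave alone. Origin on the counter under it.
- grease_pot: White pot with a green lid, 54 mm wide, 50 mm high, behind the work; leave alone. Origin: centre of its underside.
- small_box: White carton, 60 x 84 x 45 mm, behind the work; leave alone. Origin: centre of its underside.

How it is judged:
On the way, in this order (a step that is already met when the one before it is completed fails the run):
1. the pink cone is fully home against the back rail between the other two, with the tray still on the counter (x of pink_cone in the frame of stand between -0.055 and -0.03 m and y of pink_cone in the frame of stand between -0.018 and 0.018 m and z of pink_cone in the frame of stand below 0.06 m and x of pink_head in the frame of stand above 0.035 m and angle between the z axis of pink_cone and the x axis of stand, either way round below 0.3 rad and height (world z) of tray below 0.01 m), for 0.2 s.
2. then the tray is down on all four collars of the stand (z of tray in the frame of stand between 0.0935 and 0.098 m and horizontal distance between tray and stand below 0.005 m and angle between tray's own z axis and vertical below 0.02 rad and angle between the x axis of tray and the x axis of stand, either way round below 0.06 rad), for 0.2 s.
At the end, for the whole second after the job is handed in: Pink cone between the others, foot at stand x -55 to -30 mm, within 18 mm of the middle, straight to 0.3 rad; white and orange cones within 30 mm of their starts; tray underside 93.5-98 mm up, centred to 5 mm, square to 0.06 rad, level to 0.02 rad; both needle boxes in it; all at rest (all of step 2 and x of pink_cone in the frame of stand between -0.055 and -0.03 m and y of pink_cone in the frame of stand between -0.018 and 0.018 m and z of pink_cone in the frame of stand below 0.06 m and x of pink_head in the frame of stand above 0.035 m and angle between the z axis of pink_cone and the x axis of stand, either way round below 0.3 rad and x of needle_box_a in the frame of tray between -0.075 and 0.075 m and y of needle_box_a in the frame of tray between -0.113 and 0.113 m and z of needle_box_a in the frame of tray between -0.005 and 0.035 m and x of needle_box_b in the frame of tray between -0.075 and 0.075 m and y of needle_box_b in the frame of tray between -0.113 and 0.113 m and z of needle_box_b in the frame of tray between -0.005 and 0.035 m and distance of each of white_cone, orange_cone from where it was at the start of the episode below 0.03 m and linear speed of each of tray, pink_cone below 0.02 m/s); the robot touches nothing.
It fails at once if a bystander (tape measure, grease pot, small box) is moved by more than 30 mm (distance of any of tape_measure, grease_pot, small_box from where it was at the start of the episode above 0.03 m).
It fails at once if the tray is tipped by more than 0.35 rad (angle between tray's own z axis and vertical above 0.35 rad).
It fails at once if the tray falls onto the stand: faster than 0.45 m/s close above its seat (horizontal distance between tray and stand below 0.03 m and height (world z) of tray below 0.135 m and linear speed of tray above 0.45 m/s).
It also fails if it takes over 61 s, if anything falls off the work surface, if the arm or the gripper's body presses on something with over 40 N, if the wrist force passes 120 N, or if a joint passes its speed limit or range.

## Working session

There is one attempt and no reset: what is moved stays moved. The work goes in short steps, Python scripts to look and compute and a shell command to move; the robot and the scene stay as the last step left them, time stands still between calls to the robot, and variables do not carry over. Pictures are saved under pics/ and viewed, at most 12 in all, crops included, and the job is handed in when it is done.

```bash
ls; mkdir -p pics
python3 - <<'E'
from workcell import manip, ticket, sensors, get_image, camera_model
import cv2,numpy as np
np.set_printoptions(precision=4,suppress=True)
for n in("top","side"):
    im=get_image(n);cv2.imwrite(f"pics/{n}0.png",im[...,::-1]);m=camera_model(n);print(n,m["fx"],m["fy"],m["cx"],m["cy"]);print(np.array(m["cam_to_world"]))
s=sensors.read_state();print(s["time_s"],s["tcp_pos"],s["tcp_rot"],s["gripper_width"],manip.pinch_z)
E
```

```text
jog.py
pics
workcell.py
top 367.0602159248778 367.0602159248778 249.55521085415262 192.93670930788483
[[-0.0666 -0.9755  0.2095  0.4356]
 [-0.9978  0.0661 -0.0094  0.0287]
 [-0.0047 -0.2097 -0.9778  0.9165]
 [ 0.      0.      0.      1.    ]]
side 498.0853136412446 498.0853136412446 254.2555826454591 192.11930161439994
[[ 0.9994  0.0234 -0.0249  0.6269]
 [ 0.0334 -0.5105  0.8592 -0.9597]
 [ 0.0074 -0.8596 -0.511   0.6577]
 [ 0.      0.      0.      1.    ]]
0.1 [ 0.158  -0.6042  0.2304] [[ 0.9675  0.2531 -0.0005]
 [ 0.2531 -0.9675  0.0017]
 [-0.     -0.0018 -1.    ]] 0.08537564466206646 0.0187
```

View pics/top0.png

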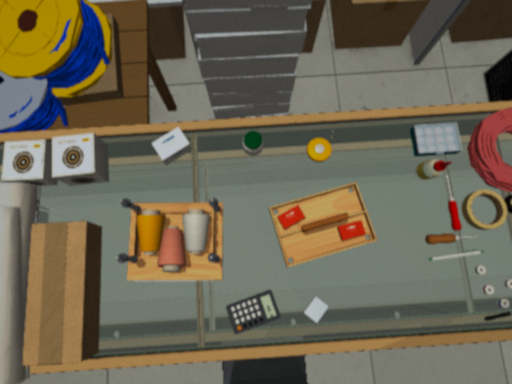

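View pics/side0.png

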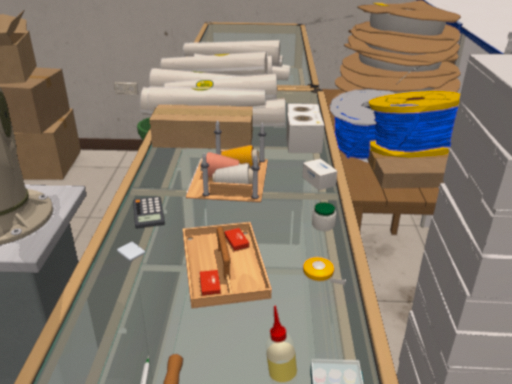

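Top view: the stand is near (172,240) px, with pink sticking out at about (172,250) and posts near (127,204), (215,204), (123,258), (216,258). The tray is near (322,225), turned about 15°. Next I'll enlarge both for corner picking.

```bash
cat > h.py <<'E'
from workcell import manip, ticket, sensors, get_image, camera_model
import cv2,numpy as np
np.set_printoptions(precision=4,suppress=True)
def ray(n,uv):
    m=camera_model(n) if isinstance(n,str) else n; T=np.array(m["cam_to_world"])
    d=T[:3,:3]@np.array([(uv[0]-m["cx"])/m["fx"],(uv[1]-m["cy"])/m["fy"],1]); return T[:3,3],d
def onz(n,uv,z):
    o,d=ray(n,uv); return o+d*(z-o[2])/d[2]
def proj(n,p):
    m=camera_model(n);T=np.array(m["cam_to_world"]);q=T[:3,:3].T@(np.array(p)-T[:3,3]);return np.array([q[0]/q[2]*m["fx"]+m["cx"],q[1]/q[2]*m["fy"]+m["cy"]])
E
python3 - <<'E'
from h import *
im=cv2.imread("pics/top0.png")
hsv=cv2.cvtColor(im,cv2.COLOR_BGR2HSV)
m=cv2.inRange(hsv,(0,60,90),(28,255,255))
for nm,(x0,y0,x1,y1),z in(("stand",(110,190,232,290),.01),("tray",(260,175,385,275),.024)):
    k=np.zeros_like(m);k[y0:y1,x0:x1]=m[y0:y1,x0:x1]
    k=cv2.morphologyEx(k,cv2.MORPH_OPEN,np.ones((3,3)))
    cs,_=cv2.findContours(k,0,2);c=max(cs,key=cv2.contourArea)
    w=np.array([onz("top",p[0]+0.0,z)[:2] for p in c],np.float32)
    r=cv2.minAreaRect(w);print(nm,cv2.boundingRect(c),r);print(cv2.boxPoints(r))
a=cv2.resize(im[185:290,105:235],None,fx=6,fy=6,interpolation=2)[:600,:790];cv2.imwrite("pics/standc.png",a)
E
```

```text
stand (127, 200, 96, 81) ((0.5257810354232788, 0.2099320888519287), (0.23128251731395721, 0.1964217722415924), 86.55110931396484)
[[0.4208 0.1004]
 [0.6169 0.0886]
 [0.6308 0.3195]
 [0.4347 0.3313]]
tray (269, 182, 108, 85) ((0.5397114753723145, -0.15149304270744324), (0.1542593091726303, 0.2312992811203003), 12.409454345703125)
[[ 0.4395 -0.0551]
 [ 0.4892 -0.281 ]
 [ 0.6399 -0.2479]
 [ 0.5902 -0.022 ]]
```

View pics/standc.png

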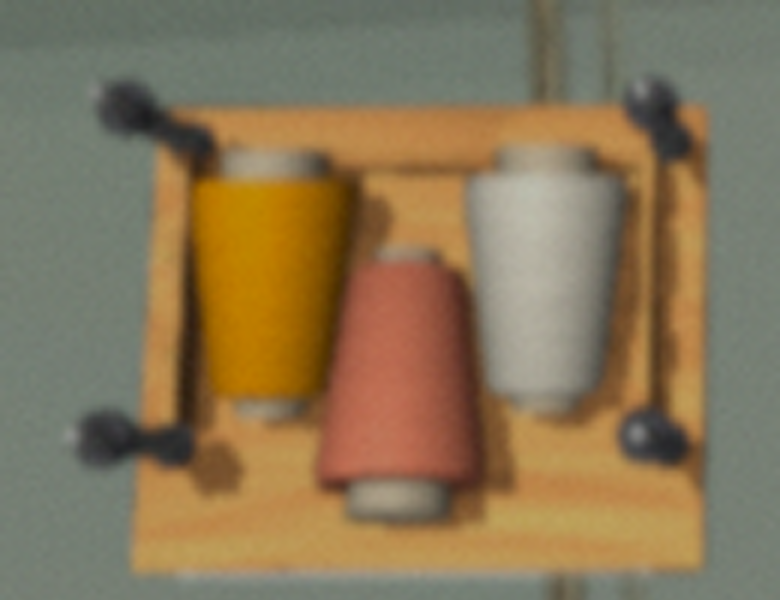

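The crop shows board corners at FL (132,572), FR (703,572), BR (708,107) and BL (~168,105). The collar blobs are near (105,437), (645,437), (128,105) and (652,103). I'll fit the stand from the corners and check it against the collars.

```bash
cat >> h.py <<'E'
def fit(L,W):  # L local xy, W world xy -> yaw, t
    L=np.array(L,float);W=np.array(W,float)[:,:2];l=(L-L.mean(0))@[1,1j];w=(W-W.mean(0))@[1,1j]
    a=np.angle((w*l.conj()).sum());R=np.array([[np.cos(a),-np.sin(a)],[np.sin(a),np.cos(a)]]);t=W.mean(0)-R@L.mean(0)
    return a,R,t,W-(L@R.T+t)
E
python3 - <<'E'
from h import *
im=cv2.imread("pics/top0.png")
cr=lambda u,v:np.array([105+(u+.5)/6-.5,185+(v+.5)/6-.5])
L=[(-.112,.115),(-.112,-.115),(.078,-.115),(.078,.115)]
W=[onz("top",cr(*p),.01) for p in((132,572),(703,572),(708,107),(168,105))]
a,R,t,e=fit(L,W);print("board",a,t);print(e*1000)
# collars: dark blobs
C=[(-.062,.1),(-.062,-.1),(.062,-.1),(.062,.1)]
Wc=[onz("top",cr(*p),.098) for p in((105,437),(645,437),(652,103),(128,105))]
a2,R2,t2,e2=fit(C,Wc);print("collars",a2,t2);print(e2*1000)
b=cv2.resize(im[185:290,105:235],None,fx=6,fy=6,interpolation=2)
def mk(z,c,RR,tt):
    for p in C:
        u=proj("top",[*(RR@p+tt),z]);u=((u-[105,185]+.5)*6-.5);cv2.circle(b,tuple(int(x) for x in u),3,c,-1)
mk(.096,(0,0,255),R,t);mk(.126,(0,255,0),R,t)
side=cv2.imread("pics/side0.png")
s=cv2.resize(side[110:205,180:280],None,fx=6,fy=6,interpolation=2)
for z,c in((.096,(0,0,255)),(.126,(0,255,0)),(.01,(255,0,0))):
  for p in (C if z>.05 else L):
    u=proj("side",[*(R@p+t),z]);u=((u-[180,110]+.5)*6-.5);cv2.circle(s,tuple(int(x) for x in u),3,c,-1)
o=np.zeros((600,800,3),np.uint8)
b=cv2.resize(b,(400,323));s=cv2.resize(s,(400,380));o[:323,:400]=b;o[:380,400:]=s
tr=cv2.resize(im[175:275,260:385],None,fx=3.2,fy=3.2,interpolation=2)[:276];o[324:324+tr.shape[0],:tr.shape[1]]=tr
cv2.imwrite("pics/chk.png",o)
E
```

```text
board -0.06879683161668801 [0.5404 0.2076]
[[-0.3285 -0.3972]
 [ 0.2508  0.3824]
 [-0.121   1.7429]
 [ 0.1987 -1.7281]]
collars -0.06522045712821764 [0.5405 0.2076]
[[-0.0188 -0.8877]
 [-0.2123  0.909 ]
 [ 0.3224  0.7186]
 [-0.0913 -0.7399]]
```

View pics/chk.png

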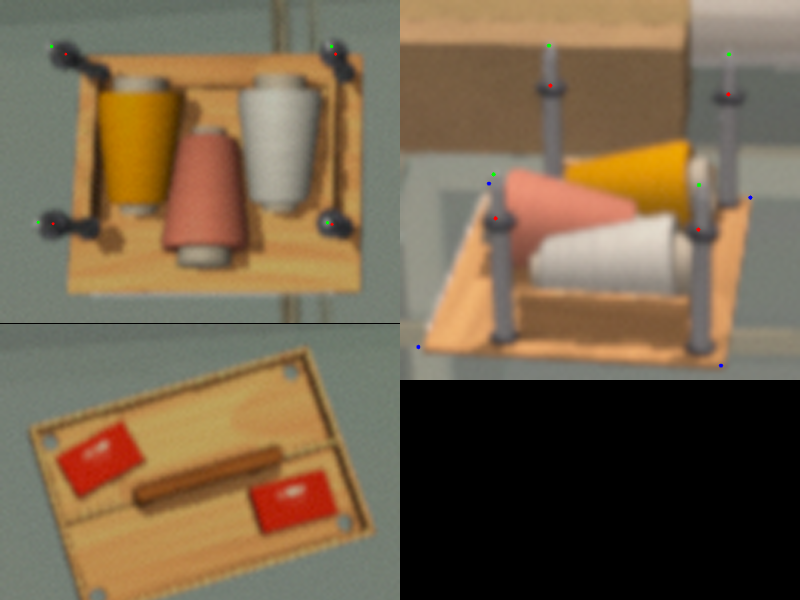

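The board and collar fits agree: stand at (0.5405, 0.2076), yaw ≈ -0.067. The tray is at (0.5397, -0.1515), yaw ≈ 0.216. Projected collars and pin tips land on the pictured ones in both views. Next: locate the pink foot and start travelling.

```bash
cat >> h.py <<'E'
S=np.array([.5405,.2076]);A=-.067
def rot(a): return np.array([[np.cos(a),-np.sin(a)],[np.sin(a),np.cos(a)]])
def st(p): return rot(A).T@(np.array(p)[:2]-S)
def go(xyz,yaw,base=None):  # needed tool-frame move
    s=sensors.read_state();R=s["tcp_rot"];y=np.arctan2(R[1,0],R[0,0]);d=np.array(xyz)-s["tcp_pos"]
    print("t",s["time_s"],"tcp",s["tcp_pos"],"yaw",y,"tilt",R[:,2],"tool d",R.T@d,"rz",-((yaw-y+np.pi)%(2*np.pi)-np.pi),"F",s["contact_force"],"w",s["gripper_width"])
E
python3 - <<'E'
from h import *
cr=lambda u,v:np.array([105+(u+.5)/6-.5,185+(v+.5)/6-.5])
for z in(.03,.044,.06): print(z,"foot",st(onz("top",cr(397,518),z)),"head",st(onz("top",cr(409,250),.045)))
for n,p in(("orange",(275,165)),("orange h",(268,405)),("white",(547,158)),("white h",(545,405))): print(n,st(onz("top",cr(*p),.05)))
E
python3 jog.py '[[0,0,0,0.038,-0.028,0,0],[0,0,0,0.038,-0.028,0,0],[0,0,0,0.038,-0.028,0,0],[0,0,0,0.038,-0.028,0,0],[0,0,0,0.038,-0.028,0,0],[0,0,0,0.038,-0.028,0,0],[0,0,0,0.038,-0.028,0,0],[0,0,0,0.038,-0.028,0,0],[0,0,0,0.038,-0.028,0,0],[0,0,0,0.038,-0.028,0,0],[0,0,0,0.038,-0.028,0,0]]'
python3 jog.py '[[0,0,0,0,-0.047,0,0],[0,0,0,0,-0.047,0,0],[0,0,0,0,-0.047,0,0],[0,0,0,0,-0.047,0,0],[0,0,0,0,-0.047,0,0],[0,0,0,0,-0.047,0,0],[0,0,0,0,-0.047,0,0],[0,0,0,0,-0.047,0,0]]'
python3 jog.py '[[0,0,-0.14,0,0,0,0],[0,0,-0.14,0,0,0,0],[0,0,-0.14,0,0,0,0],[0,0,-0.14,0,0,0,0],[0,0,-0.14,0,0,0,0],[0,0,-0.14,0,0,0,0],[0,0,-0.14,0,0,0,0],[0,0,-0.14,0,0,0,0],[0,0,-0.13,0,0,0,0]]'
python3 -c "
from h import *
p=rot(A)@[-.150,0]+S;print(p);go([*p,.034],1.504)"
```

```text
0.03 foot [-0.091  0.005] head [0.0131 0.0017]
0.044 foot [-0.091  0.002] head [0.0131 0.0017]
0.06 foot [-0.0911 -0.0014] head [0.0131 0.0017]
orange [0.0465 0.0556]
orange h [-0.048  0.053]
white [ 0.0493 -0.0527]
white h [-0.048 -0.055]
time_s: 1.2
tcp_pos: [0.4853, -0.1992, 0.2311]
tcp_rot: [[0.968, 0.253, -0.0], [0.253, -0.968, 0.0], [-0.0, -0.0, -1.0]]
contact_force: [0.9, 0.2, 0.4]
gripper_width: -0.0003
grasp_force: 0.0
time_s: 2.0
tcp_pos: [0.3884, 0.1644, 0.2313]
tcp_rot: [[0.968, 0.253, 0.0], [0.253, -0.968, -0.0], [0.0, 0.001, -1.0]]
contact_force: [0.9, -0.5, 0.4]
gripper_width: 0.0001
grasp_force: 0.0
time_s: 2.9
tcp_pos: [0.3892, 0.1627, 0.231]
tcp_rot: [[0.059, 0.998, -0.001], [0.998, -0.059, -0.0], [-0.0, -0.001, -1.0]]
contact_force: [-1.1, -0.6, 0.4]
gripper_width: 0.0002
grasp_force: 0.0
[0.3908 0.2176]
t 2.9 tcp [0.3892 0.1627 0.231 ] yaw 1.5115380968842898 tilt [-0.0006 -0.0002 -1.    ] tool d [ 0.055  -0.0015  0.197 ] rz 0.007538096884289747 F [-1.1454 -0.6071  0.3573] w 0.00020363364632811342
```

```bash
python3 jog.py '[[0,0,0,0.05,0,0,0],[0,0,0.0075,0.005,-0.0015,0.047,0],[0,0,0,0,0,0.05,0],[0,0,0,0,0,0.05,0],[0,0,0,0,0,0.048,0],[0,0,0,0,0,0,0]]'
python3 - <<'E'
from h import *
p=rot(A)@[-.108,0.001]+S;go([*p,.036],1.504)
im=get_image("top");cv2.imwrite("pics/t1.png",cv2.resize(im[185:290,105:235,::-1],None,fx=4,fy=4,interpolation=2))
E
```

```text
time_s: 3.5
tcp_pos: [0.3868, 0.2154, 0.0309]
tcp_rot: [[0.072, 0.997, -0.011], [0.997, -0.072, -0.004], [-0.005, -0.011, -1.0]]
contact_force: [-0.8, -0.8, 0.3]
gripper_width: 0.0
grasp_force: 0.0
t 3.5 tcp [0.3868 0.2154 0.0309] yaw 1.498888629388816 tilt [-0.0115 -0.0038 -0.9999] tool d [ 0.0037  0.0458 -0.0057] rz -0.00511137061118383 F [-0.7926 -0.7572  0.3492] w 2.6651336860345427e-05
```

View pics/t1.png

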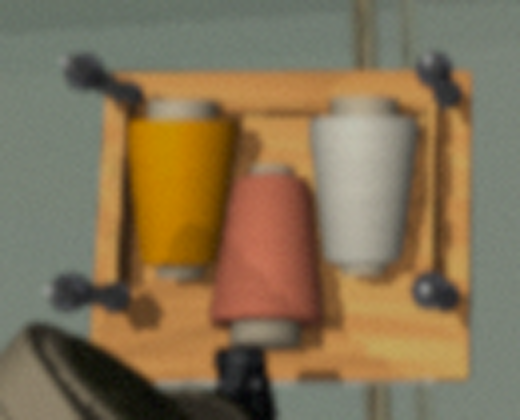

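The finger at (240,360) lines up with the foot tube at (266,330), slightly left of it. I'll shift a few mm right (-y) and push gently.

```bash
python3 jog.py '[[0.0,0,0,-0.001,0.015,-0.004,0],[0,0,0,0,0.015,0,0],[0,0,0,0,0.01,0,0],[0,0,0,0,0.008,0,0],[0,0,0,0,0.008,0,0],[0,0,0,0,0.008,0,0],[0,0,0,0,0.006,0,0],[0,0,0,0,0.006,0,0]]'
python3 - <<'E'
from h import *
p=rot(A)@[-.060,0.0]+S;go([*p,.036],1.504);print(st(sensors.read_state()["tcp_pos"]))
im=get_image("top");cv2.imwrite("pics/t2.png",cv2.resize(im[185:290,105:235,::-1],None,fx=4,fy=4,interpolation=2))
E
```

```text
time_s: 4.35
tcp_pos: [0.4674, 0.2114, 0.0403]
tcp_rot: [[0.072, 0.997, -0.001], [0.997, -0.072, 0.0], [-0.0, -0.001, -1.0]]
contact_force: [0.0, 0.3, 0.4]
gripper_width: 0.0003
grasp_force: 0.8
t 4.35 tcp [0.4674 0.2114 0.0403] yaw 1.4986043336786294 tilt [-0.0006  0.     -1.    ] tool d [0.0012 0.0132 0.0043] rz -0.0053956663213705625 F [0.0157 0.3368 0.4337] w 0.0002768787171044755
[-0.0732 -0.0011]
```

View pics/t2.png

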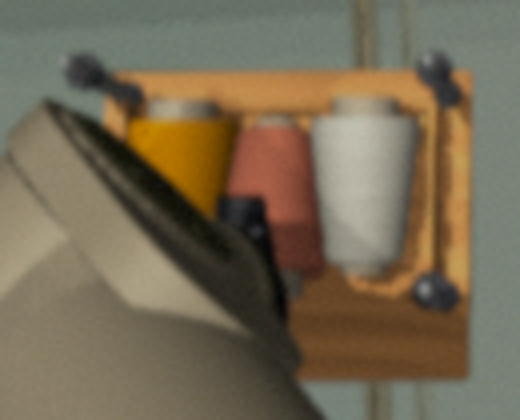

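The pink cone has moved about 31 mm and is straight (head at (275,118)). I'll push the rest slowly.

```bash
python3 jog.py '[[0,0,0,0.001,0.004,0.002,0],[0,0,0,0,0.004,0,0],[0,0,0,0,0.003,0,0]]' | grep -E "force|pos"; python3 jog.py '[[0,0,0,0,0.002,0,0],[0,0,0,0,0.002,0,0]]'| grep -E "force|pos";python3 jog.py '[[0,0,0,0,0.002,0,0]]'| grep -E "force|pos"; python3 jog.py '[[0,0,0,0,0.002,0,0]]'| grep -E "force|pos"
python3 - <<'E'
from h import *
print(st(sensors.read_state()["tcp_pos"]))
im=get_image("top");hs=cv2.cvtColor(im,cv2.COLOR_RGB2HSV)
m=cv2.inRange(hs[185:290,105:235],(0,80,90),(8,255,255))|cv2.inRange(hs[185:290,105:235],(172,80,90),(180,255,255));ys,xs=np.nonzero(m);y0=np.percentile(ys,1);x=xs[ys<y0+3].mean()
print(len(ys),y0,x,"thread top end",st(onz("top",(105+x,185+y0),.05)))
E
```

```text
tcp_pos: [0.4785, 0.2116, 0.0381]
contact_force: [-0.9, 0.5, 0.3]
grasp_force: 0.4
tcp_pos: [0.4824, 0.2112, 0.0383]
contact_force: [-0.5, -0.6, -0.1]
grasp_force: 0.4
tcp_pos: [0.4844, 0.2111, 0.0384]
contact_force: [-1.5, 0.7, -0.9]
grasp_force: 0.4
tcp_pos: [0.4851, 0.2111, 0.0382]
contact_force: [-11.1, 0.1, 4.6]
grasp_force: 5.3
[-0.0555 -0.0002]
427 25.0 68.51219512195122 thread top end [0.0515 0.0006]
```

The force jumped to 11 N at TCP x = -55.5 mm, so the cone is home with its foot at about -44 mm. Backing off, raising and swinging towards the tray.

```bash
python3 jog.py '[[0,0,0,0,-0.02,0,0],[0,0,0,0,-0.04,0,0],[0,0,0,0,0,-0.05,0.085],[0,0,0,0,0,-0.05,0.085],[0,0,0,0,0,-0.05,0.085],[0,0,0,-0.045,0.01,0,0.085],[0,0,0,-0.048,0.012,0,0.085],[0,0,0,-0.048,0.012,0,0.085],[0,0,0,-0.048,0.012,0,0.085],[0,0,0,-0.048,0.012,0,0.085],[0,0,0,-0.048,0.012,0,0.085],[0,0,0,-0.048,0.012,0,0.085]]' >/dev/null
python3 - <<'E'
from h import *
go([.5397,-.1515,.20],1.787)
im=get_image("top");o=np.zeros((420,800,3),np.uint8);a=cv2.resize(im[185:290,105:235,::-1],None,fx=3,fy=3,interpolation=2);o[:315,:390]=a
s=get_image("side");b=cv2.resize(s[110:205,180:280,::-1],None,fx=4,fy=4,interpolation=2);o[:380,400:]=b
cv2.imwrite("pics/t3.png",o)
E
```

```text
t 6.35 tcp [ 0.4844 -0.125   0.1888] yaw 1.498415212232254 tilt [ 0.0012 -0.0009 -1.    ] tool d [-0.0224  0.0571 -0.0111] rz -0.2885847877677459 F [0.9158 0.0826 1.2197] w 0.08516612494981284
```

View pics/t3.png

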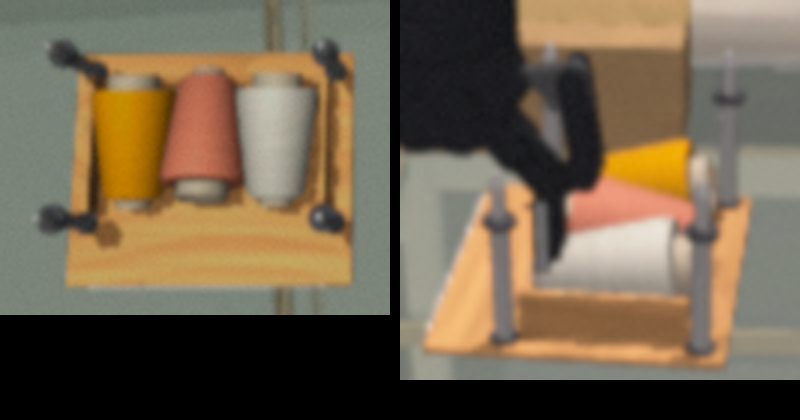

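Pink is home between the two, straight, with its foot at (203,192) in the left crop; the others have barely moved. Now to the handle.

```bash
python3 -c "
from h import *
print(onz('top',(325,222),.06))
for p in [(136,494),(282,457)]: print(onz('top',(260+p[0]/3.2,175+(p[1]-324)/3.2),.058))"
python3 jog.py '[[0,0,-0.145,-0.011,0.028,0,0.085],[0,0,-0.143,-0.011,0.028,0,0.085],[0,0,0,0,0,0,0.085]]'
python3 - <<'E'
from h import *
go([.5397,-.1515,.032],1.787)
im=get_image("wrist");cv2.imwrite("pics/w1.png",im[...,::-1])
c=camera_model("wrist")
for q in [(0,0),(0,.058),(0,-.058)]:
    p=rot(.2166)@q+[.5397,-.1515];print("handle proj",proj("wrist",[*p,.060]))
E
```

```text
[ 0.5377 -0.1513  0.06  ]
[ 0.5271 -0.0976  0.058 ]
[ 0.5471 -0.2075  0.058 ]
time_s: 6.75
tcp_pos: [0.5422, -0.1459, 0.1877]
tcp_rot: [[-0.217, 0.976, 0.001], [0.976, 0.217, 0.001], [0.001, 0.001, -1.0]]
contact_force: [0.3, -0.4, -0.8]
gripper_width: 0.0853
grasp_force: 0.0
t 6.75 tcp [ 0.5422 -0.1459  0.1877] yaw 1.7896311456568488 tilt [ 0.0009  0.0008 -1.    ] tool d [-0.005  -0.0038  0.1557] rz 0.0026311456568488545 F [ 0.3094 -0.4221 -0.7917] w 0.08525734560737684
handle proj [248.559  194.6499]
handle proj [248.3374 126.5687]
handle proj [248.7544 254.6972]
```

View pics/w1.png

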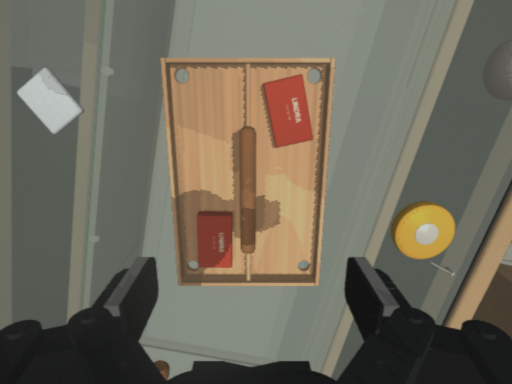

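The wrist view shows the handle from (248,127) to (248,253), matching the prediction within 1–2 px. Going down and gripping.

```bash
python3 jog.py '[[0,0,0.002,-0.005,-0.004,0.036,0.085],[0,0,0,0,0,0.04,0.085],[0,0,0,0,0,0.04,0.085],[0,0,0,0,0,0.03,0.085],[0,0,0,0,0,0.01,0.085],[0,0,0,0,0,0,0.085]]' 80 | head -2
python3 jog.py '[[0,0,0,0,0,0,0],[0,0,0,0,0,0,0],[0,0,0,0,0,0,0],[0,0,0,0,0,0,0],[0,0,0,0,0,0,0],[0,0,0,0,0,0,0]]' 80
python3 jog.py '[[0,0,0,0,0,-0.004,0],[0,0,0,0,0,-0.008,0],[0,0,0,0,0,-0.012,0],[0,0,0,0,0,-0.02,0],[0,0,0,0,0,-0.03,0],[0,0,0,0,0,-0.035,0],[0,0,0,0,0,-0.035,0],[0,0,0,0,0,-0.03,0],[0,0,0,0,0,-0.016,0],[0,0,0,0,0,0,0]]' 80
python3 -c "
from h import *
go([*S,.2],1.504)"
```

```text
time_s: 7.4
tcp_pos: [0.5361, -0.1498, 0.0316]
time_s: 8.0
tcp_pos: [0.5381, -0.1505, 0.0334]
tcp_rot: [[-0.212, 0.977, 0.002], [0.977, 0.212, -0.0], [-0.001, 0.002, -1.0]]
contact_force: [0.3, 0.0, 6.2]
gripper_width: 0.0126
grasp_force: 79.1
time_s: 9.0
tcp_pos: [0.5385, -0.1504, 0.2259]
tcp_rot: [[-0.212, 0.977, 0.005], [0.977, 0.212, -0.002], [-0.003, 0.005, -1.0]]
contact_force: [-0.1, 0.5, -3.3]
gripper_width: 0.0125
grasp_force: 78.2
t 9.0 tcp [ 0.5385 -0.1504  0.2259] yaw 1.7845625411964354 tilt [ 0.0053 -0.0016 -1.    ] tool d [0.3495 0.0778 0.0254] rz 0.2805625411964354 F [-0.0891  0.4675 -3.3266] w 0.012455358554617523
```

```bash
python3 jog.py '[[0,0,0,0.01,0.002,0,0],[0,0,0,0.02,0.004,0,0],[0,0,0,0.03,0.007,0,0],[0,0,0,0.038,0.008,0,0],[0,0,0,0.04,0.009,0,0],[0,0,0,0.04,0.009,0,0],[0,0,0,0.04,0.009,0,0],[0,0,0,0.04,0.009,0,0],[0,0,0,0.035,0.008,0,0],[0,0,0,0.03,0.007,0,0],[0,0,0,0.018,0.004,0,0],[0,0,0,0.0085,0.0018,0,0]]' |head -2
python3 jog.py '[[0,0,0.03,0,0,0,0],[0,0,0.05,0,0,0,0],[0,0,0.06,0,0,0,0],[0,0,0.06,0,0,0,0],[0,0,0.05,0,0,0,0],[0,0,0.03,0,0,0,0],[0,0,0,0,0,0,0],[0,0,0,0,0,0,0]]'
python3 - <<'E'
from h import *
go([*S,.2],1.504)
for n in("wrist","top","side"): cv2.imwrite(f"pics/{n}5.png",get_image(n)[...,::-1])
o=np.zeros((600,800,3),np.uint8)
w=cv2.imread("pics/wrist5.png");t=cv2.imread("pics/top5.png");s=cv2.imread("pics/side5.png")
o[:384,:512]=w
o[:390,512:]=cv2.resize(s[80:210,180:276],(288,390),interpolation=2)
o[390:600,:360]=cv2.resize(t[185:290,85:265],(360,210),interpolation=2)
cv2.imwrite("pics/m5.png",o)
E
```

```text
time_s: 10.2
tcp_pos: [0.537, 0.2107, 0.2207]
time_s: 11.0
tcp_pos: [0.5392, 0.2069, 0.2222]
tcp_rot: [[0.067, 0.998, -0.0], [0.998, -0.067, -0.0], [-0.0, -0.0, -1.0]]
contact_force: [-0.1, -0.9, -3.5]
gripper_width: 0.0127
grasp_force: 78.2
t 11.0 tcp [0.5392 0.2069 0.2222] yaw 1.5040762546763773 tilt [-0.0001 -0.0003 -1.    ] tool d [0.0008 0.0013 0.0222] rz 7.625467637728534e-05 F [-0.092  -0.8527 -3.4576] w 0.012672149631231894
```

View pics/m5.png

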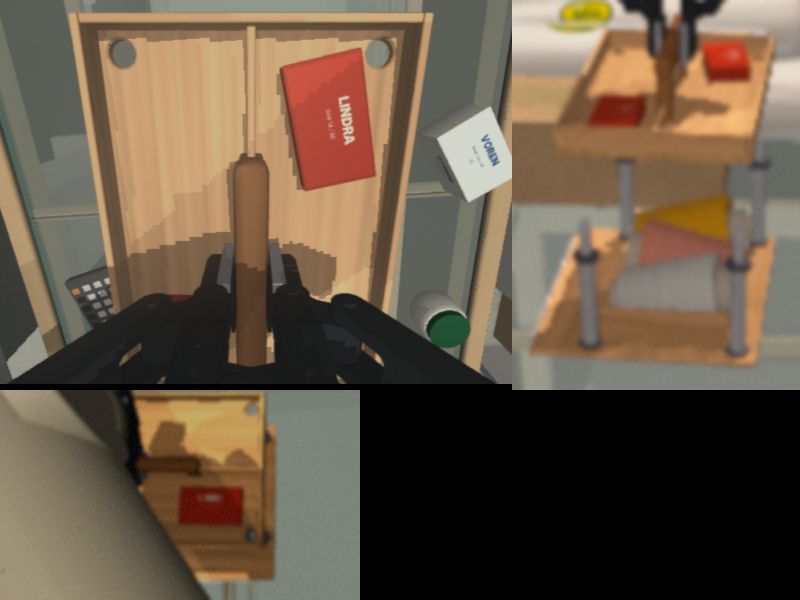

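The tray is held level above the posts. Wrist holes are at (123,54) and (378,53), with one visible in top at about (250,408)/2. I'll work out the tray centre from these.

Run:
```python
from h import *
z=.1888+.006
im=cv2.imread("pics/wrist5.png");g=cv2.cvtColor(im,cv2.COLOR_BGR2HSV)
P=[]
for c in((123,54),(378,53)):
    w=g[c[1]-22:c[1]+23,c[0]-22:c[0]+23];m=((w[...,1]<75)).astype(np.uint8);n,l,s,ce=cv2.connectedComponentsWithStats(m);i=1+np.argmax(s[1:,4]);print(s[i],ce[i]+np.array(c)-22)
    cc=s[i][:2]+(s[i][2:4]-1)/2+np.array(c)-22;P.append(onz("wrist",cc,z));print("hole",cc,P[-1])
d=P[1]-P[0];print("dist",np.linalg.norm(d))
# rim corners at z+.024: top outer (70,14)-(432,14)
Q=[onz("wrist",p,z+.018) for p in((70,14),(432,14))];print("rim",Q,np.linalg.norm(Q[1]-Q[0]))
for (a,b) in((P,.1),(Q,.114)):
    e=(a[1]-a[0])[:2];ang=np.arctan2(e[1],e[0])
    for s in(1,-1):
        mid=(a[0]+a[1])[:2]/2; c=mid+rot(ang)@[0,s*b];print("yaw",ang,"centre",c,"err stand",st(c))
mt=proj("top",[*(rot(A)@[.062,-.1]+np.array([.5392,.2069])),z]);print("top hole expected for centre=tcp",mt)
t=cv2.imread("pics/top5.png");h=cv2.cvtColor(t,cv2.COLOR_BGR2HSV)
for c in((210,194),(210,257)):
    w=h[c[1]-7:c[1]+8,c[0]-7:c[0]+8];m=(w[...,1]<85).astype(np.uint8);n,l,s,ce=cv2.connectedComponentsWithStats(m);print(s[1:].tolist(),(ce[1:]+np.array(c)-7).tolist())
print(proj("top",[*(rot(A)@[-.062,-.1]+np.array([.5392,.2069])),z]))
```

```text
[ 11   9  24  27 498] [123.488   53.9096]
hole [123.5  54. ] [0.484  0.3073 0.1948]
[ 10   9  24  28 516] [377.4729  53.4826]
hole [377.5  53.5] [0.6053 0.2995 0.1948]
dist 0.12158713847523228
rim [array([0.471 , 0.3216, 0.2128]), array([0.6205, 0.3118, 0.2128])] 0.14977079577989855
yaw -0.06392898103856316 centre [0.551  0.4032] err stand [-0.0026  0.1958]
yaw -0.06392898103856316 centre [0.5382 0.2036] err stand [-0.002  -0.0042]
yaw -0.06583882877305725 centre [0.5533 0.4305] err stand [-0.0022  0.2232]
yaw -0.06583882877305725 centre [0.5383 0.2029] err stand [-0.0019 -0.0048]
top hole expected for centre=tcp [209.1413 193.6296]
[[14, 0, 1, 1, 1], [5, 5, 6, 6, 25]] [[217.0, 187.0], [210.6, 194.44]]
[[5, 5, 5, 5, 18], [14, 7, 1, 5, 5]] [[210.11111111111111, 256.94444444444446], [217.0, 259.0]]
[207.6408 256.1406]
```

```bash
python3 jog.py '[[0,0,0,0.0045,0.0022,0.01,0],[0,0,0,0,0,0.02,0],[0,0,0,0,0,0.018,0],[0,0,0,0,0,0.008,0],[0,0,0,0,0,0,0],[0,0,0,0,0,0,0]]'
python3 - <<'E'
from h import *
go([*S,.2],1.504)
w=get_image("wrist");t=get_image("top");s=get_image("side")
for n,i in(("wrist",w),("top",t),("side",s)): cv2.imwrite(f"pics/{n}6.png",i[...,::-1])
o=np.zeros((600,800,3),np.uint8)
f=lambda i,x0,y0,x1,y1,sz:cv2.resize(i[y0:y1,x0:x1,::-1],sz,interpolation=2)
o[:280,:280]=f(w,88,19,158,89,(280,280));o[:280,290:570]=f(w,343,19,413,89,(280,280))
o[290:590,:200]=f(t,190,180,230,240,(200,300));o[290:590,205:405]=f(t,190,230,230,290,(200,300))
o[285:600,410:800]=f(s,180,110,284,194,(390,315))
cv2.imwrite("pics/m6.png",o)
E
```

```text
time_s: 11.75
tcp_pos: [0.5419, 0.2123, 0.1668]
tcp_rot: [[0.066, 0.998, 0.0], [0.998, -0.066, 0.0], [0.001, 0.0, -1.0]]
contact_force: [1.0, -0.7, -3.8]
gripper_width: 0.0123
grasp_force: 78.3
t 11.75 tcp [0.5419 0.2123 0.1668] yaw 1.5045398386671394 tilt [ 0.0004  0.0005 -1.    ] tool d [-0.0048 -0.001  -0.0332] rz 0.0005398386671391364 F [ 1.0004 -0.6873 -3.7588] w 0.012269560327109106
```

View pics/m6.png

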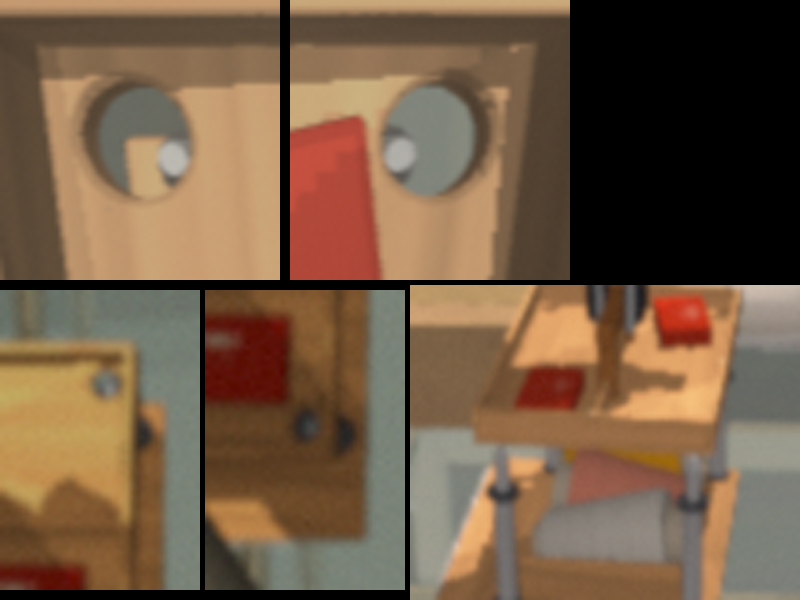

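Pin tips are visible through both +y holes: left hole (122,53) with tip (131,58.5), right hole (379,53.5) with tip (370.5,57). I'll turn the relative offset into metres.

Run:
```python
from h import *
m=camera_model("wrist");print(np.array(m["cam_to_world"]),m["cx"],m["cy"])
H=[(122.2,52.9),(379.2,53.5)];T=[(131,58.3),(370.5,57.2)]
for z in(.1394,.136):
    h=[onz("wrist",p,z) for p in H];t=[onz("wrist",p,.126) for p in T]
    print(z,np.linalg.norm(h[1]-h[0]),np.linalg.norm(t[1]-t[0]))
    for a,b in zip(h,t): print("tip-hole (stand axes)",rot(A).T@(b-a)[:2],"tip in stand",st(b),"hole",st(a))
```

```text
[[ 0.9978 -0.0629 -0.0195  0.5468]
 [-0.0658 -0.9496 -0.3064  0.2914]
 [ 0.0007  0.307  -0.9517  0.3099]
 [ 0.      0.      0.      1.    ]] 250.98955484773802 196.38250988076408
0.1394 0.12337854061655604 0.12450376493170642
tip-hole (stand axes) [-0.0006 -0.0012] tip in stand [-0.0616  0.1001] hole [-0.0611  0.1013]
tip-hole (stand axes) [ 0.0005 -0.0004] tip in stand [0.0629 0.1008] hole [0.0623 0.1012]
0.136 0.12583872098743856 0.12450376493170642
tip-hole (stand axes) [ 0.0006 -0.0016] tip in stand [-0.0616  0.1001] hole [-0.0623  0.1017]
tip-hole (stand axes) [-0.0007 -0.0008] tip in stand [0.0629 0.1008] hole [0.0635 0.1015]
```

Agrees within about 1 mm. Shift y by -1 mm and lower, watching the force.

```bash
python3 jog.py '[[0,0,0,-0.001,0,0.004,0],[0,0,0,0,0,0.006,0],[0,0,0,0,0,0.005,0],[0,0,0,0,0,0,0]]' | grep -E "pos|force|rot"
python3 jog.py '[[0,0,0,0,0,0.005,0],[0,0,0,0,0,0.005,0],[0,0,0,0,0,0.003,0],[0,0,0,0,0,0,0]]' | grep -E "pos|force|rot"
python3 -c "
from h import *
go([*S,.1294],1.504)"
```

```text
tcp_pos: [0.541, 0.2106, 0.1502]
tcp_rot: [[0.066, 0.998, -0.002], [0.998, -0.066, -0.001], [-0.001, -0.002, -1.0]]
contact_force: [0.6, -0.8, -4.8]
grasp_force: 78.3
tcp_pos: [0.5412, 0.2108, 0.1376]
tcp_rot: [[0.066, 0.998, -0.001], [0.998, -0.066, -0.0], [-0.0, -0.001, -1.0]]
contact_force: [0.8, 0.3, -3.8]
grasp_force: 78.3
t 12.7 tcp [0.5412 0.2108 0.1376] yaw 1.5043927589585822 tilt [-0.001  -0.0003 -1.    ] tool d [-0.0032 -0.0005  0.0082] rz 0.0003927589585819291 F [ 0.8359  0.3064 -3.8378] w 0.012691696713286484
```

```bash
python3 jog.py '[[0,0,0,0,0,0.003,0],[0,0,0,0,0,0.002,0],[0,0,0,0,0,0.001,0],[0,0,0,0,0,0,0]]' | grep -E "pos|force"
for i in 1 2; do :; done
python3 jog.py '[[0,0,0,0,0,0.001,0],[0,0,0,0,0,0,0]]' | grep -E "pos|force"
python3 jog.py '[[0,0,0,0,0,0.001,0],[0,0,0,0,0,0,0]]' | grep -E "pos|force"
```

```text
tcp_pos: [0.5415, 0.2109, 0.1322]
contact_force: [-0.0, -0.1, -3.3]
grasp_force: 78.3
tcp_pos: [0.5415, 0.211, 0.1313]
contact_force: [0.7, 0.4, -3.8]
grasp_force: 78.3
tcp_pos: [0.5415, 0.2109, 0.1302]
contact_force: [0.4, -0.4, -4.3]
grasp_force: 78.3
```

```bash
python3 jog.py '[[0,0,0,0,0,0.001,0],[0,0,0,0,0,0,0]]' | grep -E "pos|contact"
python3 jog.py '[[0,0,0,0,0,0.001,0],[0,0,0,0,0,0,0]]' | grep -E "pos|contact"
python3 jog.py '[[0,0,0,0,0,0.0005,0],[0,0,0,0,0,0,0]]' | grep -E "pos|contact"
```

```text
tcp_pos: [0.5416, 0.211, 0.1294]
contact_force: [0.2, 0.8, -3.2]
tcp_pos: [0.5416, 0.2111, 0.1294]
contact_force: [-4.0, -2.6, 4.5]
tcp_pos: [0.5417, 0.211, 0.1294]
contact_force: [-6.0, -3.1, 9.3]
```

Contact came at exactly the predicted height (TCP 0.1294), so it is seated. Release and retreat upward.

```bash
python3 jog.py '[[0,0,0,0,0,-0.0005,0.02],[0,0,0,0,0,0,0.035],[0,0,0,0,0,0,0.06],[0,0,0,0,0,0,0.06],[0,0,0,0,0,0,0.06],[0,0,0,0,0,-0.01,0.06],[0,0,0,0,0,-0.03,0.06],[0,0,0,0,0,-0.04,0.06],[0,0,0,0,0,-0.04,0.06],[0,0,0,-0.04,-0.01,0,0.06],[0,0,0,-0.04,-0.01,0,0.06]]'
python3 jog.py '[[0,0,0,-0.045,-0.01,0,0.06],[0,0,0,-0.045,0,0,0.06],[0,0,0,-0.045,0,0,0.06],[0,0,0,-0.045,0,0,0.06],[0,0,0,-0.045,0,0,0.06],[0,0,0,-0.045,0,0,0.06],[0,0,0,0,0,0,0.06],[0,0,0,0,0,0,0.06]]' | head -2
python3 - <<'E'
from h import *
t=get_image("top");s=get_image("side")
for x in(-.062,.062):
  for y in(-.1,.1): 
    for z in(.102,.126):
      u=proj("top",[*(rot(A)@[x,y]+S),z]);t[int(round(u[1])),int(round(u[0]))]=(0,255,0)
o=np.zeros((400,800,3),np.uint8)
o[:400,:395]=cv2.resize(t[180:290,100:238,::-1],(395,400),interpolation=0);o[:400,400:]=cv2.resize(s[95:205,170:280,::-1],(400,400),interpolation=2)
cv2.imwrite("pics/f.png",o)
E
```

```text
time_s: 15.2
tcp_pos: [0.5165, 0.1335, 0.2506]
tcp_rot: [[0.063, 0.998, 0.004], [0.998, -0.063, 0.002], [0.002, 0.003, -1.0]]
contact_force: [1.1, -1.9, -0.7]
gripper_width: 0.0601
grasp_force: 0.0
time_s: 16.0
tcp_pos: [0.4882, -0.1373, 0.2489]
```

View pics/f.png

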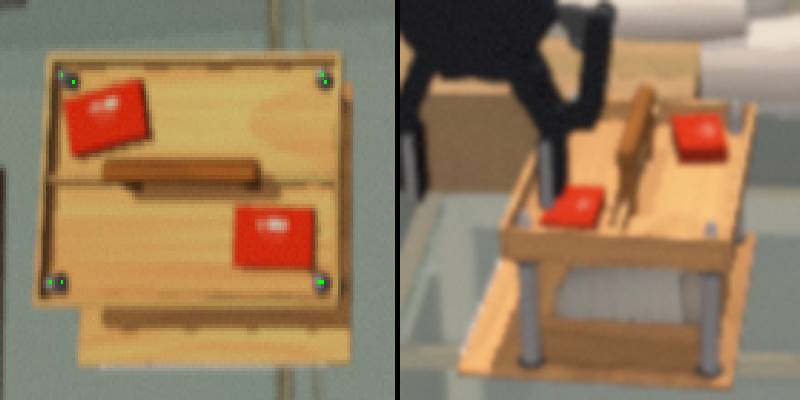

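The tray sits level with all four pins through the holes, at (70,80), (323,80), (58,283) and (321,283). Both boxes are in it, and the arm is clear.

```bash
python3 -c "
from workcell import manip, ticket, sensors, get_image, camera_model
print(ticket.finish_job())"
```

```text
the job is handed in; nothing more can be done
None
```

I handed the job in at about 16 s: the pink cone is home against the back rail, and the tray sits level on all four posts with both needle boxes in it; no verdict came back.

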